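# Load the square press pad and start the bonding station

### The job

Lay the square press pad gently into the nest that has the square pocket, flat and fully home, and let go of it. Then press the yellow, the blue and the green key in that order, each straight down to its stop and back up before the next, firmly enough to reach the stop but gently. Do not press any key before the pad is in, do not press the red key at all, and leave the round pad, the bottle and the brush where they are.

Things in the scene. Friction and masses are not known exactly. Their poses are not given: they have to be found in the camera images.
- square_pad_center (a point): The square press pad (loose, about 90 g): an orange plate 56 x 56 x 10 mm with a black pinch ridge on top, 36 mm long (along the pad's x) x 12 mm thick (along y), standing from 10 to 32 mm above the underside. This point is at the pad's centre, 16 mm above its underside; z up. The pad may go into its nest at any quarter turn.
- round_pad_center (a point): The round press pad (loose bystander, stays where it lies): orange disc of diameter 56 mm, 10 mm thick, with the same black ridge. This point is at its centre, 16 mm above its underside.
- square_nest: Fixed dark steel block 90 x 90 x 22 mm with a square pocket in the middle of its top: 58.5 x 58.5 mm (about 1.2 mm of play on each side of the square pad), 6 mm deep, 1.5 mm chamfered mouth, sides along the block's x and y, white floor. Origin: centre of its underside; z up.
- square_nest_floor (a point): Centre of the square pocket's floor, 16 mm above the table. A pad fully home lies flat on it, its plate standing 4 mm proud of the block.
- round_nest: Fixed dark steel block 90 x 90 x 22 mm like the other but with a round pocket of diameter 58.5 mm, white floor; not used in this job. Origin: centre of its underside.
- console: Fixed white key console, 100 mm (its x) x 215 mm (its y) x 36 mm high, with a row of four round spring keys along its y, 48 mm apart, in an order that varies. Origin: centre of its underside.
- dispenser_center (a point): White dispenser bottle with a dark cap (loose bystander), diameter 56 mm, 130 mm tall; this point is at its centre, half-way up.
- brush: Blue-handled cleaning brush, 150 mm long, lying on the table (loose bystander).
- key_yellow (a joint): How far the yellow key is pressed: 0 is up, 0.006 m is fully down (it counts as down past 0.0045).
- key_yellow_top (a point): Centre of the top face of the yellow key: round cap, diameter 28 mm, 10 mm above its black collar (diameter 35 mm), pressed straight down, 6 mm of travel. The keys sit 0 to 5 mm higher or lower than one another, so feel for the stop. The spring pushes back with 2.1 N when first touched and 7 N at the bottom, where the key meets a rigid stop; over 30 N damages it.
- key_blue (a joint): How far the blue key is pressed: 0 is up, 0.006 m is fully down (it counts as down past 0.0045).
- key_blue_top (a point): Centre of the top face of the blue key: round cap, diameter 28 mm, 10 mm above its black collar (diameter 35 mm), pressed straight down, 6 mm of travel. The keys sit 0 to 5 mm higher or lower than one another, so feel for the stop. The spring pushes back with 2.1 N when first touched and 7 N at the bottom, where the key meets a rigid stop; over 30 N damages it.
- key_green (a joint): How far the green key is pressed: 0 is up, 0.006 m is fully down (it counts as down past 0.0045).
- key_green_top (a point): Centre of the top face of the green key: round cap, diameter 28 mm, 10 mm above its black collar (diameter 35 mm), pressed straight down, 6 mm of travel. The keys sit 0 to 5 mm higher or lower than one another, so feel for the stop. The spring pushes back with 2.1 N when first touched and 7 N at the bottom, where the key meets a rigid stop; over 30 N damages it.
- key_red (a joint): How far the red key is pressed: 0 is up, 0.006 m is fully down (it counts as down past 0.0045).
- key_red_top (a point): Centre of the top face of the red key: round cap, diameter 28 mm, 10 mm above its black collar (diameter 35 mm), pressed straight down, 6 mm of travel. The keys sit 0 to 5 mm higher or lower than one another, so feel for the stop. The spring pushes back with 2.1 N when first touched and 7 N at the bottom, where the key meets a rigid stop; over 30 N damages it. This is the cancel key: do not press it.
Not all that is in view belongs to the job. Leave any purple or turquoise look-alike of the part that bears square_pad_center alone.

How it is judged (in metres and radians):
On the way, in this order (a step that is already met when the one before it is completed fails the run):
1. the square pad lies flat and fully home in the square pocket, let go (horizontal distance between square_pad_center and square_nest_floor below 0.004 m and z of square_pad_center in the frame of square_nest below 0.0335 m and angle between square_pad_center's own z axis and vertical below 0.05 rad and value of joint each of key_yellow, key_blue, key_green, key_red below 0.0015 m and contact force between the fingers and square_pad below 0.2 N), for 0.2 s.
2. the yellow key is fully down and the other keys are up (value of joint key_yellow above 0.0045 m and value of joint each of key_blue, key_green, key_red below 0.0015 m), for 0.1 s.
3. the blue key is fully down and the other keys are up (value of joint key_blue above 0.0045 m and value of joint each of key_yellow, key_green, key_red below 0.0015 m), for 0.1 s.
4. the green key is fully down and the other keys are up (value of joint key_green above 0.0045 m and value of joint each of key_yellow, key_blue, key_red below 0.0015 m), for 0.1 s.
At the end, for the whole second after the job is handed in: The square pad lies flat at the bottom of the square pocket (centre within 4 mm of the pocket's centre, at most 1.5 mm above fully home, tilted less than 0.05 rad), at rest, and all four keys are up again (within 1.5 mm) (horizontal distance between square_pad_center and square_nest_floor below 0.004 m and z of square_pad_center in the frame of square_nest below 0.0335 m and angle between square_pad_center's own z axis and vertical below 0.05 rad and value of joint each of key_yellow, key_blue, key_green, key_red below 0.0015 m and linear speed of square_pad below 0.02 m/s); the robot touches nothing.
It fails at once if the red key is pressed (over 2 mm) (value of joint key_red above 0.002 m).
It fails at once if a key is pressed (over 2.5 mm) while the square pad is not in its pocket (value of joint any of key_yellow, key_blue, key_green, key_red above 0.0025 m and not (horizontal distance between square_pad_center and square_nest_floor below 0.004 m and z of square_pad_center in the frame of square_nest below 0.0335 m and angle between square_pad_center's own z axis and vertical below 0.05 rad)).
It fails at once if a key is hit or pressed with more than 30 N (contact force between any of key_yellow, key_blue, key_green, key_red and anything else above 30 N).
It fails at once if the pad is dropped or slammed into the nest (faster than 0.45 m/s there) (horizontal distance between square_pad_center and square_nest_floor below 0.02 m and z of square_pad_center in the frame of square_nest below 0.06 m and linear speed of square_pad above 0.45 m/s).
It fails at once if the round pad, the bottle or the brush is moved more than 25 mm (distance of any of round_pad_center, dispenser_center, brush from where it was at the start of the episode above 0.025 m).
It also fails if it takes over 72 s, if anything falls off the work surface, if the arm or the gripper's body presses on something with over 40 N, if the wrist force passes 120 N, or if a joint passes its speed limit or range.

### The arm

A 6-joint arm with a two-finger parallel gripper is mounted at the origin on the work surface. World frame = base frame: x ahead of the robot, y to its left, z up, the work surface at z = 0. Lengths are in mm, angles in rad, forces in N, time in s.
With the tool pointing down it reaches from about 350 to 775 mm from the base axis. Payload 7.3 kg.
Tool frame: the origin (TCP) lies on the centre line of the jaws, within the pads' length; the fingertips stand 22 mm ahead of it and the grasp point (between the pads) lies 3 mm ahead of it; z points along the fingers, y is the direction in which the jaws open and shut (so a half turn about z gives the same grasp; the last joint's range is limited). The gripper opens to 92 mm and grips with 3 to 60 N. Pads are 19 mm wide; open, the fingers measure 130 mm over their backs; the gripper's body (75 mm by 190 mm) begins 47 mm behind the grasp point.
Start: joints at [1.157, 0.342, 1.524, -0, 1.275, -0.146], TCP at [138.904, 506.309, 248.741] pointing down, gripper open.
Joint ranges: [-2.53, 2.53], [-0.77, 2.02], [0.04, 2.7], [-1, 4.14], [0.28, 2.66], [-3.11, 3.11]. Speed limits (rad/s): [2.57, 2.57, 3.14, 3.14, 3.14, 3.14].

### API

Orientations are given as [roll, pitch, yaw] about the fixed x, y, z axes, in that order (R = Rz(yaw) Ry(pitch) Rx(roll)).
In Python, from plant import bot gives the robot as it stands.
- The arm moves only by the tool play_rows, never from a script. Its argument "moves" is one flat list of numbers, 5 for each row, row after row: the closure in counts, from 0 (fully open) to 255 (shut), then the shift along the tool's x, y, z in mm, then the turn about the tool's z in degrees. A call has 1 to 8 rows; each row is the pose to reach, as a shift and turn from the pose commanded when the call began, along the tool's axes at that moment; what a row does not reach only later rows make up. A row lasts 1/12 s, in which the tool goes at most 41.7 mm and 7.16 degrees, less where a joint would pass 70% of its speed; a pose out of reach is approached as far as the arm can. A call with a gripper value outside its range is refused whole. The fingers move at their own pace and stop on an object; the grip force is fixed at half the most. Time passes only in rows, so rows that repeat a pose let the fingers close. It gives the time, the measured TCP pose, the force and the opening at its end, in the units of the state.
- bot.get_obs(): the state, without advancing time (a new reading comes with each control period).
- bot.capture(name): name is "side" or "top" or "wrist"; returns a dict with "color" (420x560x3 uint8, red, green, blue), "fx", "fy", "cx", "cy" (pixels), "world_to_cam" (4x4, takes a point from world to camera coordinates); the wrist camera has in their place "T_tool_cam" (4x4, takes a point from camera to tool coordinates, whose origin is the TCP and whose axes are the flange's). Camera axes: x right, y down, z forward; pixel columns grow to the right and rows downward; lengths in mm; the calibration is good to about 2 mm. A picture is of the moment at which its call begins: read the wrist's pose just before it. There is no depth.
- bot.close_job(): hands the job in, once; it reports no verdict.
The state is a dict: "time": time; "joint_positions": joint angles; "dq": joint speeds; "tau": joint torques, N m; "tool_pos": TCP position; "tcp_rot": TCP orientation; "contact_force": force on the tool from outside, world axes, zero at the start; "moment": the same for the moment, N m; "grip_width": finger opening in mm.
Only numpy, scipy, OpenCV 4.12 (cv2) and the standard library are available. Lean on these libraries where they do the work, as an engineer would, in place of code of your own. Each camera call takes 0.05 s, during which the arm holds its last target.

## Working session

There is one attempt and no reset: what is moved stays moved. The work goes in short steps, Python scripts to look and compute and a tool call to move; the robot and the scene stay as the last step left them, time stands still between calls to the robot, and variables do not carry over. Pictures are saved under pics/ and viewed, and the job is handed in when it is done.

Besides the shell and the picture viewer there is one more tool, called after ">>>" by a JSON object that holds its "method" and its "body", one argument or row to a line. play_rows: Moves the arm, as the interface text tells. Its arguments: {"type":"object","properties":{"moves":{"type":"array","items":{"type":"number"}}},"required":["moves"]}

```bash
ls; mkdir -p pics; cat > h.py <<'E'
import numpy as np, cv2, pickle
from plant import bot
from scipy.spatial.transform import Rotation as R
def snap(n,f):
    o=bot.get_obs(); c=bot.capture(n); cv2.imwrite(f'pics/{f}.png',c['color'][:,:,::-1]); pickle.dump((o,c),open(f'pics/{f}.pkl','wb')); return o,c
def cam2world(o,c):
    if 'world_to_cam' in c: return np.linalg.inv(np.array(c['world_to_cam']))
    T=np.eye(4);T[:3,:3]=R.from_euler('xyz',o['tcp_rot']).as_matrix();T[:3,3]=o['tool_pos']
    return T@np.array(c['T_tool_cam'])
def px(f,u,v,z):
    o,c=pickle.load(open(f'pics/{f}.pkl','rb'));M=cam2world(o,c)
    d=M[:3,:3]@np.array([(u-c['cx'])/c['fx'],(v-c['cy'])/c['fy'],1]);p=M[:3,3]
    return p+d*(z-p[2])/d[2]
def proj(f,P):
    o,c=pickle.load(open(f'pics/{f}.pkl','rb'));M=np.linalg.inv(cam2world(o,c))
    q=M[:3,:3]@np.array(P,float)+M[:3,3];return c['fx']*q[0]/q[2]+c['cx'],c['fy']*q[1]/q[2]+c['cy']
def crop(f,u0,v0,u1,v1,k,g):
    i=cv2.imread(f'pics/{f}.png')[v0:v1,u0:u1];cv2.imwrite(f'pics/{g}.png',cv2.resize(i,None,fx=k,fy=k,interpolation=cv2.INTER_CUBIC))
E
python3 - <<'E'
from h import *
for n in ['side','top','wrist']: o,c=snap(n,n+'0')
print(bot.get_obs())
for n in ['side0','top0','wrist0']:
    o,c=pickle.load(open(f'pics/{n}.pkl','rb'));print(n,cam2world(o,c).round(2),c['fx'])
E
```

```text
pics
{'time': 0.15, 'joint_positions': array([ 1.15699578e+00,  3.42576312e-01,  1.52476682e+00,  3.02055424e-05,
        1.27542586e+00, -1.45990659e-01]), 'dq': array([ 0.00027086, -0.00172072, -0.00380196,  0.00032256,  0.000698  ,
       -0.00063204]), 'tau': array([ 1.57629853e-03, -4.31470442e+01, -2.44351459e+01,  7.17856642e-02,
        5.38711273e-02, -6.13419706e-05]), 'tool_pos': array([138.78021999, 506.04246172, 248.20827049]), 'tcp_rot': array([-3.14043303e+00, -1.99705558e-04,  2.87377384e+00]), 'contact_force': array([-0.10754811,  0.07288147, -0.42445951]), 'moment': array([-0.01074616,  0.06514403, -0.02682354]), 'grip_width': 91.69964044424236}
side0 [[ 8.8000e-01 -2.4000e-01  4.1000e-01  2.7570e+02]
 [-4.8000e-01 -4.7000e-01  7.4000e-01 -5.4739e+02]
 [ 1.0000e-02 -8.5000e-01 -5.3000e-01  4.8969e+02]
 [ 0.0000e+00  0.0000e+00  0.0000e+00  1.0000e+00]] 401.81627482081797
top0 [[ 2.0000e-02 -9.9000e-01  1.3000e-01  4.6613e+02]
 [-1.0000e+00 -3.0000e-02 -2.0000e-02  3.0530e+01]
 [ 2.0000e-02 -1.3000e-01 -9.9000e-01  7.7043e+02]
 [ 0.0000e+00  0.0000e+00  0.0000e+00  1.0000e+00]] 387.77562879676765
wrist0 [[ 2.6000e-01  9.4000e-01  2.4000e-01  7.5210e+01]
 [ 9.6000e-01 -2.6000e-01 -7.0000e-02  5.2383e+02]
 [-0.0000e+00  2.4000e-01 -9.7000e-01  3.8396e+02]
 [ 0.0000e+00  0.0000e+00  0.0000e+00  1.0000e+00]] 352.7408068867776
```

View pics/top0.png

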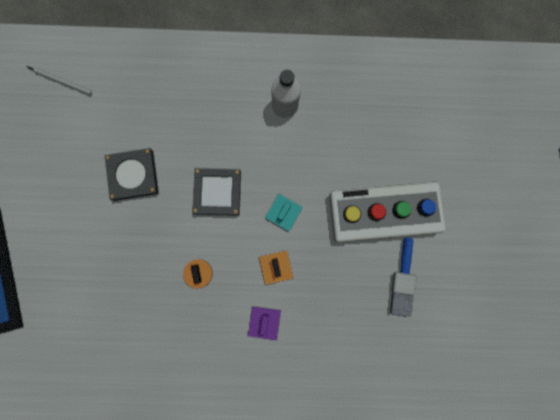

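View pics/side0.png

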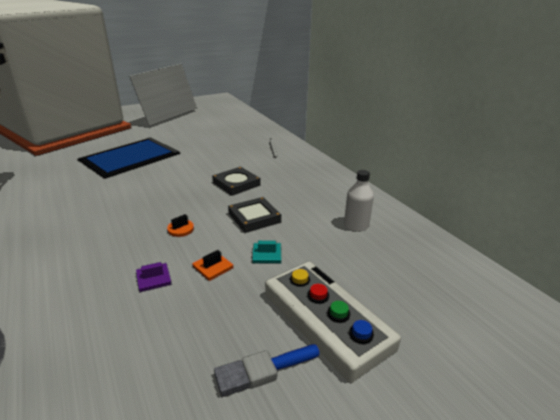

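View pics/wrist0.png

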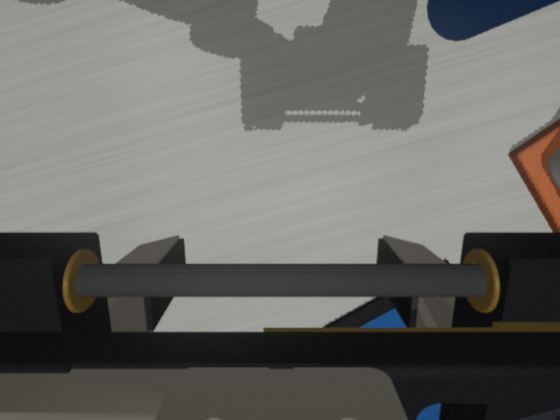

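The top view has the square pad at about (277,267), the square nest at (217,192), and the keys yellow, red, green, blue at (352,214), (378,212), (403,209), (428,207). Next I'll enlarge these areas.

```bash
python3 - <<'E'
from h import *
crop('top0',180,150,320,290,5,'c1'); crop('top0',320,175,460,250,5,'c2')
E
```

```text
(no output)
```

View pics/c1.png

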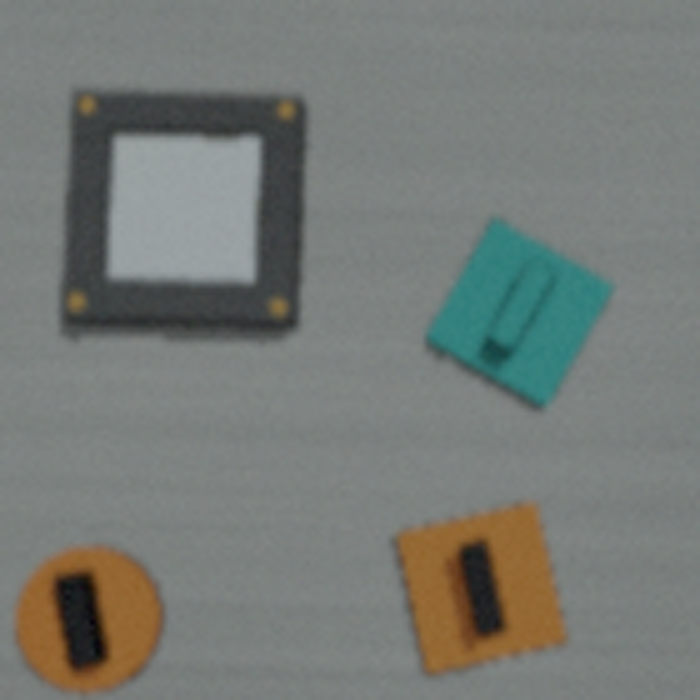

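View pics/c2.png

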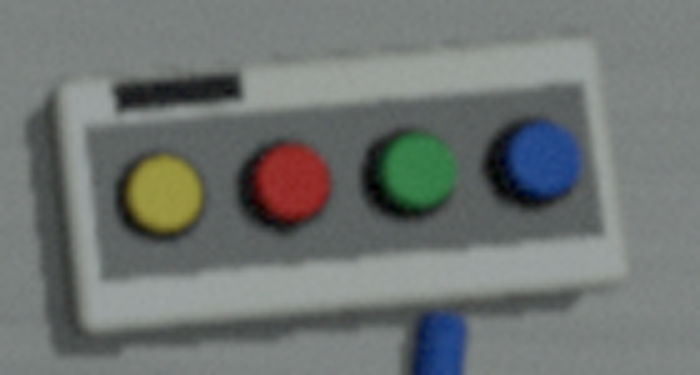

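```bash
python3 - <<'E'
from h import *
def show(n,pts,z,u0,v0,k=5):
    P=np.array([px('top0',u0+(a-0)/k,v0+b/k,z) for a,b in pts])
    print(n,P.mean(0).round(1)); 
    if len(P)==4:
        for i in range(4):
            e=P[(i+1)%4]-P[i]; print('  len',np.linalg.norm(e).round(1),'ang',np.degrees(np.arctan2(e[1],e[0])).round(1))
show('pad',[(395,537),(537,503),(568,640),(428,674)],10,180,150)
show('ridge',[(461,545),(486,540),(501,631),(477,637)],32,180,150)
show('nest',[(87,105),(286,110),(279,307),(77,302)],22,180,150)
show('teal',[(492,216),(612,288),(545,408),(428,340)],10,180,150)
for n,p in dict(y=(165,194),r=(292,182),g=(418,170),b=(542,160)).items(): show(n,[p],46,320,175)
E
```

```text
pad [453.3  25.4  10. ]
  len 56.8 ang -75.2
  len 54.1 ang -165.9
  len 55.6 ang 104.8
  len 54.1 ang 15.4
ridge [453.7  25.9  32. ]
  len 9.6 ang -77.4
  len 34.4 ang -169.1
  len 9.3 ang 105.2
  len 34.8 ang 11.5
nest [598.6 146.4  22. ]
  len 78.0 ang -89.8
  len 78.1 ang -179.8
  len 78.1 ang 90.1
  len 78.0 ang 0.1
teal [561.4  13.6  10. ]
  len 55.6 ang -119.8
  len 54.6 ang 152.2
  len 53.3 ang 61.2
  len 55.7 ang -25.5
y [ 558.  -116.4   46. ]
r [ 563.9 -164.6   46. ]
g [ 569.8 -212.8   46. ]
b [ 574.9 -260.3   46. ]
```

>>> {"method": "play_rows", "body": {
  "moves": [120,-10,-9,0,-2,120,-40,-35,0,-4,120,-80,-70,10,-7,120,-125,-110,20,-10,120,-170,-150,30,-15,120,-215,-190,40,-20,120,-255,-225,50,-25,120,-290,-256,55,-30]
}}

```text
time: 0.82
tool_pos: [301.4, 257.4, 207.2]
tcp_rot: [-3.142, -0.0, -2.887]
contact_force: [1.8, 0.7, 0.1]
grip_width: 49.4
```

```bash
cat >> h.py <<'E'
def rel(tgt,yaw_deg=None):
    o=bot.get_obs();Rm=R.from_euler('xyz',o['tcp_rot']).as_matrix()
    y=np.degrees(o['tcp_rot'][2]);print('t',o['time'],'pos',o['tool_pos'].round(1),'rpy',np.degrees(o['tcp_rot']).round(2),'F',o['contact_force'].round(1),'w',round(o['grip_width'],1))
    print('shift',(Rm.T@(np.array(tgt)-o['tool_pos'])).round(1),'turn',None if yaw_deg is None else round((-(yaw_deg-y)+180)%360-180,2))
E
python3 -c "
from h import *
rel([453.5,25.5,150],194.5)"
```

```text
t 0.8167 pos [301.4 257.4 207.2] rpy [-180.    -0.  -165.4] F [1.8 0.7 0.1] w 49.4
shift [ -88.8 -262.8   57.2] turn 0.1
```

>>> {"method": "play_rows", "body": {
  "moves": [120,-10,-30,6,0,120,-22,-65,14,0,120,-35,-105,22,0,120,-48,-145,30,0,120,-61,-185,38,0,120,-74,-222,46,0,120,-85,-252,54,0,120,-89,-263,57,0]
}}

```text
time: 1.48
tool_pos: [454.3, 22.9, 149.5]
tcp_rot: [-3.141, 0.0, -2.895]
contact_force: [-0.2, 0.4, -0.1]
grip_width: 48.3
```

```bash
python3 -c "
from h import *
snap('wrist','w1');rel([453.5,25.5,150],194.5);print(proj('w1',[453.5,25.5,32]))"
```

```text
t 1.5333 pos [454.2  23.  149.3] rpy [-1.7996e+02 -3.0000e-02 -1.6587e+02] F [ 1.3 -1.3  0.3] w 48.5
shift [ 0.1  2.6 -0.7] turn -0.37
(np.float64(284.01236999754667), np.float64(207.26975154397368))
```

View pics/w1.png

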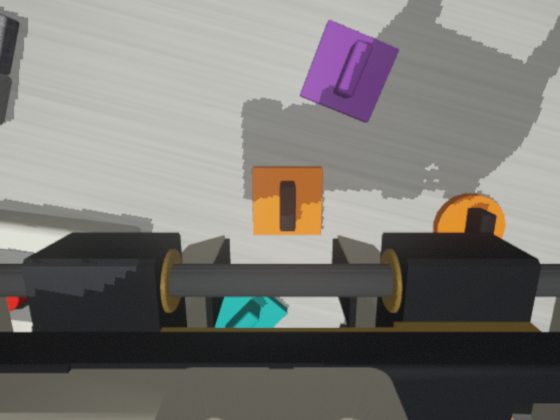

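The wrist view has the orange plate at about (252–322, 167–235), square to the image, with the ridge at (288,205). I'll enlarge it.

```bash
python3 -c "
from h import *
crop('w1',230,150,345,250,6,'c3')"
```

```text
(no output)
```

View pics/c3.png

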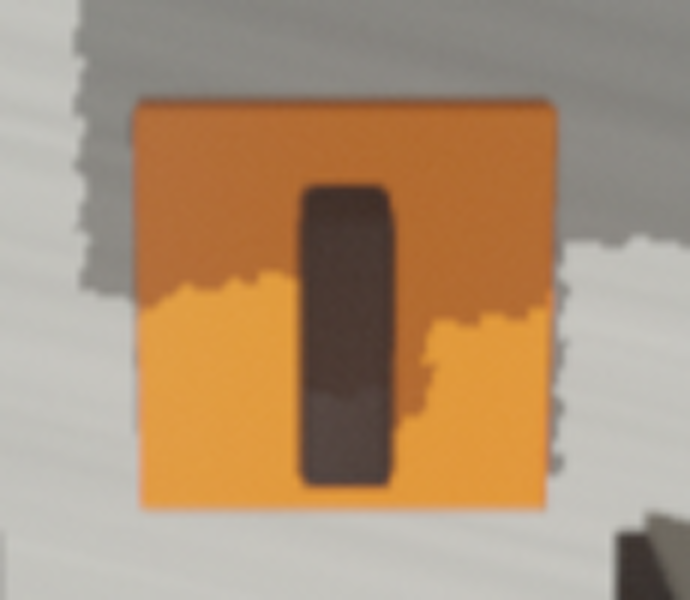

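```bash
python3 -c "
from h import *
P=np.array([px('w1',230+a/6,150+b/6,10) for a,b in [(136,105),(555,103),(546,508),(142,508)]])
print(P.mean(0))
for i in range(4):
  e=P[(i+1)%4]-P[i]; print(np.linalg.norm(e).round(1),np.degrees(np.arctan2(e[1],e[0])).round(1))
rel(list(P.mean(0)[:2])+[35],194.5)"
```

```text
[453.92455713  28.63637542  10.        ]
54.7 104.4
55.8 14.6
55.4 -75.8
55.5 -166.1
t 1.5333 pos [454.2  23.  149.3] rpy [-1.7996e+02 -3.0000e-02 -1.6587e+02] F [ 1.3 -1.3  0.3] w 48.5
shift [ -1.1   5.6 114.3] turn -0.37
```

>>> {"method": "play_rows", "body": {
  "moves": [120,0,2,15,0,120,0,4,30,0,120,0,4,45,0,120,0,4,45,0,120,0,4,45,0]
}}

```text
time: 1.95
tool_pos: [450.6, 31.1, 105.4]
tcp_rot: [3.141, -0.002, -2.891]
contact_force: [-0.1, -0.3, -0.2]
grip_width: 48.6
```

```bash
python3 -c "
from h import *
snap('wrist','w2');rel([453.5,27,150],194.5);crop('w2',200,120,360,240,5,'c4')"
```

```text
t 2.0 pos [451.2  31.  106. ] rpy [ 179.99   -0.   -165.62] F [ 1.4 -0.3  0. ] w 48.5
shift [ -1.2  -4.4 -44. ] turn -0.12
```

View pics/c4.png

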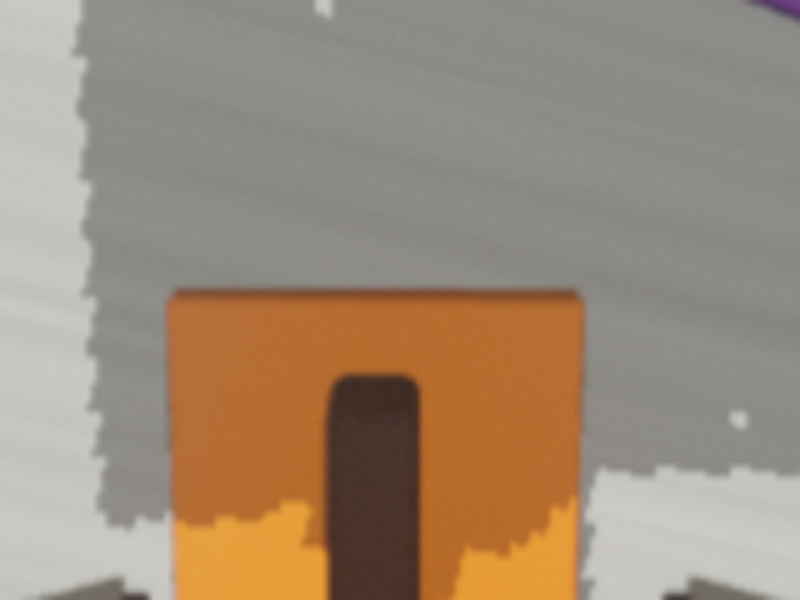

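View pics/w2.png

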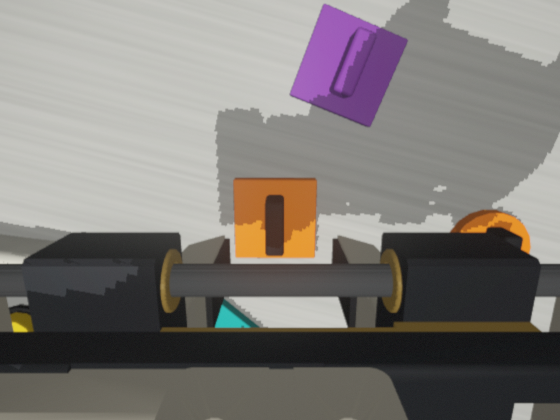

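```bash
python3 -c "
from h import *
P=np.array([px('w2',a,b,10) for a,b in [(233.8,179),(316.5,179),(315.5,257.5),(235,257.5)]])
print(P.mean(0),P.round(1))
rel(list(P.mean(0)[:2])+[35],194.5)"
```

```text
[453.71926663  28.54591085  10.        ] [[433.5  -4.9  10. ]
 [419.9  48.3  10. ]
 [473.7  62.8  10. ]
 [487.8   8.   10. ]]
t 2.0 pos [451.2  31.  106. ] rpy [ 179.99   -0.   -165.62] F [ 1.4 -0.3  0. ] w 48.5
shift [-1.8 -3.  71. ] turn -0.12
```

>>> {"method": "play_rows", "body": {
  "moves": [120,-1,-1.5,15,0,120,-2,-3,35,0,120,-2,-3,52,0,120,-2,-3,62,0,120,-2,-3,68,0,120,-2,-3,70.5,0,120,-2,-3,70.5,0,120,-2,-3,70.5,0]
}}

```text
time: 2.67
tool_pos: [454.6, 28.0, 35.8]
tcp_rot: [-3.141, 0.001, -2.891]
contact_force: [-0.5, -0.4, -0.5]
grip_width: 48.4
```

```bash
python3 -c "
from h import *
snap('wrist','w3');rel([453.7,28.5,35],194.5)"
```

```text
t 2.7167 pos [454.6  28.   35.9] rpy [-1.7997e+02  9.0000e-02 -1.6565e+02] F [ 0.2 -0.8 -0.1] w 48.6
shift [0.8 0.7 0.9] turn -0.15
```

View pics/w3.png

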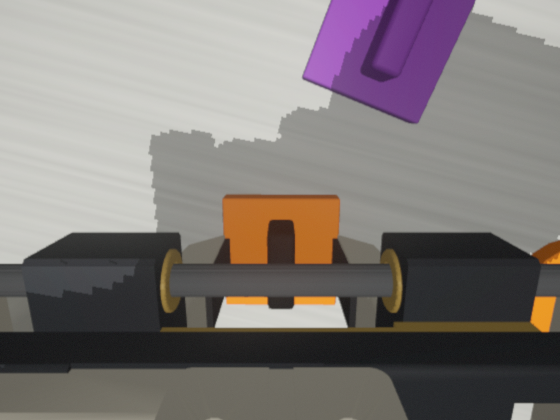

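The ridge (at about (281,263)) is centred between the fingers, which are at about x 222 and 340, so I'll close.

>>> {"method": "play_rows", "body": {
  "moves": [150,0,0.5,0.5,0,180,0,0.5,0.5,0,210,0,0.5,0.5,0,255,0,0.5,0.5,0,255,0,0.5,0.5,0,255,0,0.5,0.5,0,255,0,0.5,0.5,0,255,0,0.5,0.5,0]
}}

```text
time: 3.38
tool_pos: [453.9, 28.5, 34.6]
tcp_rot: [3.142, 0.0, -2.891]
contact_force: [0.2, 0.6, 0.5]
grip_width: 11.7
```

>>> {"method": "play_rows", "body": {
  "moves": [255,0,0,0,0,255,0,0,0,0,255,0,0,-5,0,255,0,0,-15,0,255,0,0,-35,0,255,0,0,-60,0,255,0,0,-80,0,255,0,0,-90,0]
}}

```text
time: 4.05
tool_pos: [454.8, 28.4, 127.0]
tcp_rot: [-3.141, 0.003, -2.891]
contact_force: [1.2, -0.0, -1.3]
grip_width: 11.8
```

```bash
python3 -c "
from h import *
snap('wrist','w4');rel([598.6,146.4,125],180)"
```

```text
t 4.1 pos [455.4  28.4 127.9] rpy [-179.9     0.28 -165.65] F [1.6 0.1 1.2] w 11.7
shift [-168.    78.8    3.6] turn 14.35
```

View pics/w4.png

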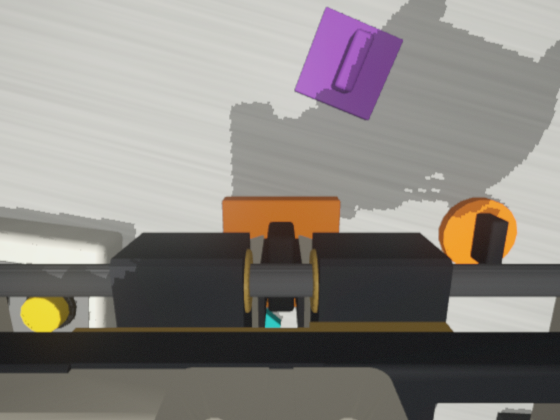

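>>> {"method": "play_rows", "body": {
  "moves": [255,-4,4,-2,2,255,-16,16,-5,4,255,-34,34,-9,7,255,-54,54,-13,10,255,-74,74,-17,12,255,-90,90,-20,14.4,255,-98,97,-20,14.4,255,-98,97,-20,14.4]
}}

```text
time: 4.77
tool_pos: [525.4, 148.2, 144.0]
tcp_rot: [3.141, 0.0, -3.139]
contact_force: [-0.2, -0.6, -1.4]
grip_width: 11.6
```

>>> {"method": "play_rows", "body": {
  "moves": [255,0,0,0,0,255,0,0,0,0,255,0,0,0,0,255,0,0,0,0]
}}

```text
time: 5.1
tool_pos: [524.4, 145.8, 144.5]
tcp_rot: [-3.141, -0.001, 3.14]
contact_force: [-0.5, -0.1, -0.2]
grip_width: 12.0
```

```bash
python3 -c "
from h import *
snap('wrist','w5');rel([598.6,146.4,125],180)
crop('w5',180,20,380,170,4,'c5')
crop('w5',200,170,360,250,5,'c6')"
```

```text
t 5.15 pos [524.5 145.9 144.5] rpy [-1.8000e+02 -2.0000e-02  1.7989e+02] F [-0.3  0.2 -0.2] w 11.5
shift [-74.1   0.6  19.5] turn -0.11
```

View pics/w5.png

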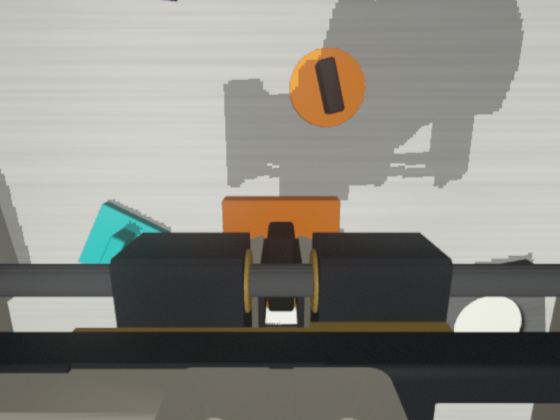

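View pics/c5.png

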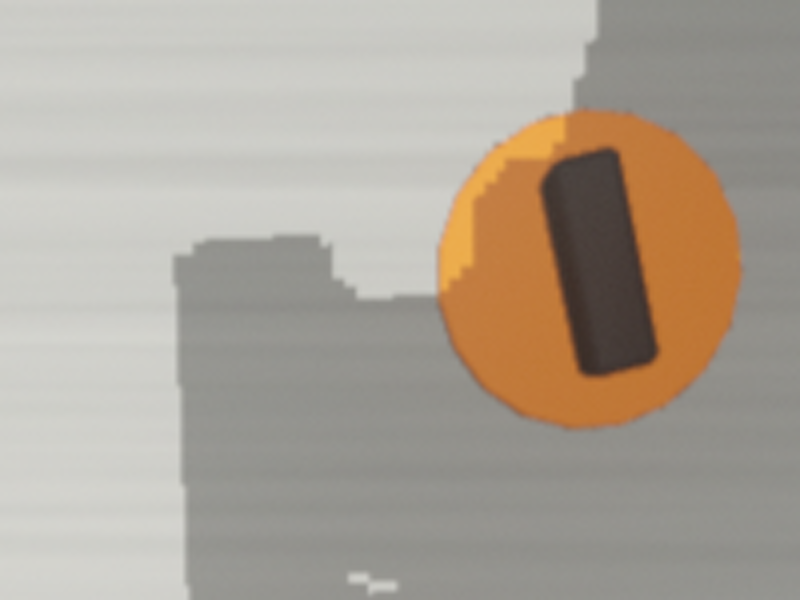

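View pics/c6.png

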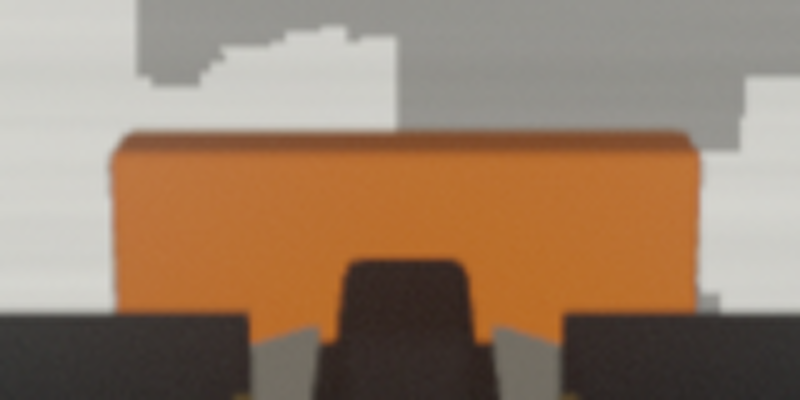

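>>> {"method": "play_rows", "body": {
  "moves": [255,-8,0,0,0,255,-28,0,0,0,255,-55,0,0,0,255,-85,0,0,0,255,-113,0,0,0,255,-135,0,0,0,255,-147,0,0,0,255,-150,0,0,0]
}}

```text
time: 5.82
tool_pos: [676.9, 145.8, 143.9]
tcp_rot: [3.142, 0.001, 3.14]
contact_force: [-0.4, 0.6, -1.7]
grip_width: 12.2
```

>>> {"method": "play_rows", "body": {
  "moves": [255,0,0,0,0,255,0,0,0,0,255,0,0,0,0,255,0,0,0,0]
}}

```text
time: 6.15
tool_pos: [674.2, 146.7, 144.9]
tcp_rot: [3.142, -0.0, 3.141]
contact_force: [-0.1, -0.2, -1.8]
grip_width: 12.1
```

```bash
python3 -c "
from h import *
snap('wrist','w6');rel([598.6,146.4,125],180)
crop('w6',200,20,360,140,5,'c7')"
```

```text
t 6.2 pos [674.3 146.7 145. ] rpy [1.7999e+02 1.0000e-02 1.7996e+02] F [ 0.3 -0.4 -0. ] w 12.0
shift [75.7 -0.4 20. ] turn -0.04
```

View pics/w6.png

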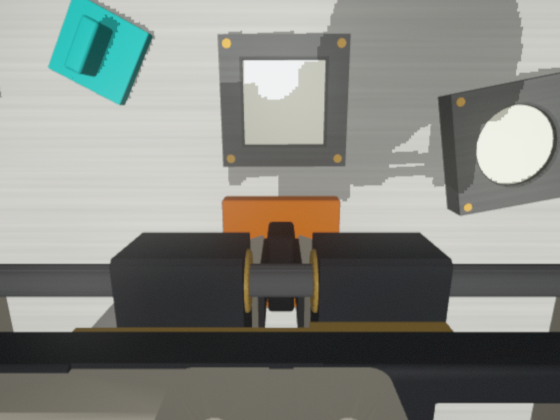

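View pics/c7.png

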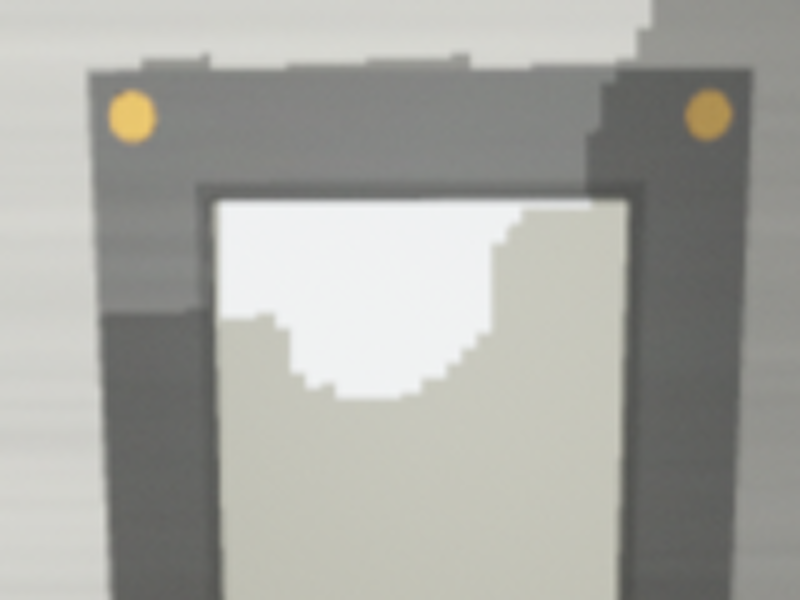

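```bash
python3 -c "
from h import *
S=np.array([px('w6',a,b,22) for a,b in [(226.4,43.3),(341.7,42.9),(337.5,158.5),(231,158.7)]])
print(S.round(1),S.mean(0))
for i in range(4):
  e=S[(i+1)%4]-S[i]; print(np.linalg.norm(e).round(1),np.degrees(np.arctan2(e[1],e[0])).round(1))
E=np.array([px('w6',a,200.4,145-24.6) for a in (222.6,339.8)]);print('pad edge',E)
m=E.mean(0);print('pad centre',m+np.array([28,0,0]), 'width',E[0]-E[1])
t=bot.get_obs()['tool_pos'];print(t)
"
python3 - <<'E'
from h import *
img=cv2.imread('pics/w6.png')
crop('w6',210,110,360,180,5,'c8')
E
```

```text
[[560.4 110.2  22. ]
 [560.2 188.4  22. ]
 [638.4 188.6  22. ]
 [638.5 110.6  22. ]] [599.37354265 149.43275938  22.        ]
78.2 90.2
78.2 0.1
78.0 -89.9
78.1 -179.7
pad edge [[646.42896755 119.86257253 120.4       ]
 [646.4543232  174.62306368 120.4       ]]
pad centre [674.44164537 147.2428181  120.4       ] width [-2.53556577e-02 -5.47604911e+01  0.00000000e+00]
[674.29923462 146.7168424  144.98418209]
```

View pics/c8.png

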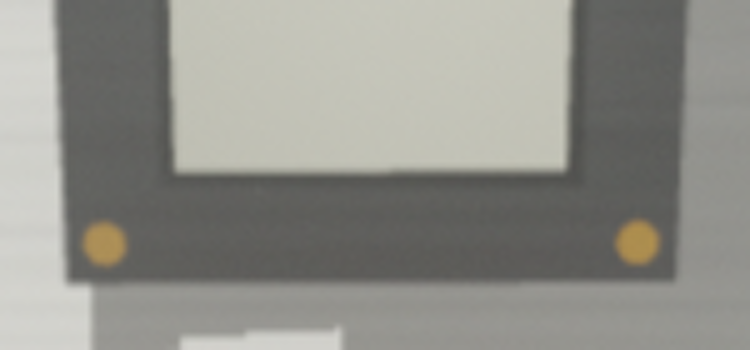

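>>> {"method": "play_rows", "body": {
  "moves": [255,0,0.5,8,0,255,0,1,22,0,255,0,2,38,0,255,0,2,50,0,255,0,2,58,0,255,0,2,60,0,255,0,2,60,0,255,0,2,60,0]
}}

```text
time: 6.87
tool_pos: [675.2, 148.6, 85.1]
tcp_rot: [3.141, 0.001, 3.141]
contact_force: [-0.1, -0.2, -0.6]
grip_width: 11.9
```

>>> {"method": "play_rows", "body": {
  "moves": [255,0,0,0,0,255,0,0,0,0,255,0,0,0,0,255,0,0,0,0]
}}

```text
time: 7.2
tool_pos: [675.0, 148.6, 85.0]
tcp_rot: [3.141, 0.001, 3.141]
contact_force: [-0.7, 0.5, -0.8]
grip_width: 11.8
```

```bash
python3 -c "
from h import *
snap('wrist','w7');rel([598.6,146.4,125],180)
crop('w7',180,0,380,80,4,'c9')
crop('w7',180,120,380,220,4,'c10')"
```

```text
t 7.25 pos [675.  148.6  84.9] rpy [1.7999e+02 3.0000e-02 1.7994e+02] F [-0.1  0.4 -1. ] w 12.0
shift [ 76.3  -2.3 -40.1] turn -0.06
```

View pics/c9.png

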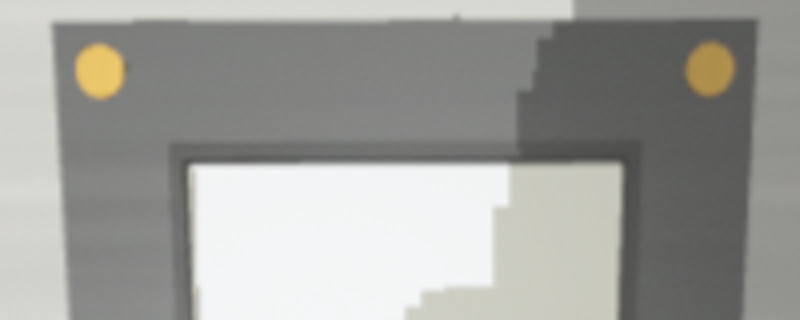

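View pics/c10.png

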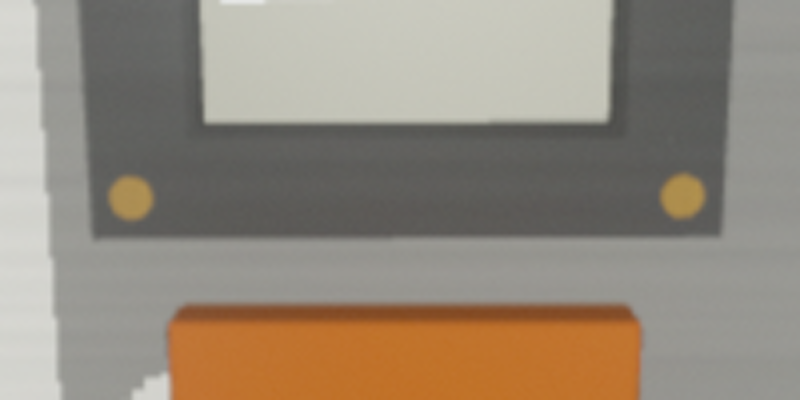

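```bash
python3 -c "
from h import *
A=lambda L,u,v:[(u+a/4,v+b/4) for a,b in L]
S=np.array([px('w7',a,b,22) for a,b in A([(100,71),(711,69)],180,0)+A([(683,197),(131,199)],180,120)])
print(S.round(1),S.mean(0))
for i in range(4):
  e=S[(i+1)%4]-S[i]; print(np.linalg.norm(e).round(1),np.degrees(np.arctan2(e[1],e[0])).round(1))
E=np.array([px('w7',a,b,85-24.6) for a,b in A([(169,322),(640,322)],180,120)]);print('pad edge',E)
m=E.mean(0)+np.array([28,0,0]);print('pad centre',m); print(S.mean(0)-m)
"
```

```text
[[560.3 110.2  22. ]
 [560.1 188.5  22. ]
 [638.4 188.6  22. ]
 [638.6 110.4  22. ]] [599.35857204 149.41412143  22.        ]
78.3 90.1
78.3 0.1
78.2 -89.8
78.4 -179.9
pad edge [[647.37034116 121.58764547  60.4       ]
 [647.41443751 176.64675171  60.4       ]]
pad centre [675.39238934 149.11719859  60.4       ]
[-76.03381729   0.29692284 -38.4       ]
```

>>> {"method": "play_rows", "body": {
  "moves": [255,8,0,0,0,255,25,0.2,0,0,255,45,0.2,0,0,255,62,0.2,0,0,255,72,0.2,0,0,255,75.8,0.2,0,0,255,75.8,0.2,0,0,255,75.8,0.2,0,0]
}}

```text
time: 7.92
tool_pos: [599.8, 148.9, 84.9]
tcp_rot: [3.141, 0.001, 3.141]
contact_force: [0.3, 0.7, -0.1]
grip_width: 11.6
```

>>> {"method": "play_rows", "body": {
  "moves": [255,0,0,4,0,255,0,0,10,0,255,0,0,16,0,255,0,0,21,0,255,0,0,24,0,255,0,0,25,0,255,0,0,25,0,255,0,0,25,0]
}}

```text
time: 8.58
tool_pos: [599.2, 148.9, 59.6]
tcp_rot: [3.141, 0.0, 3.141]
contact_force: [1.1, 0.6, -1.1]
grip_width: 11.6
```

```bash
python3 -c "
from h import *
snap('wrist','w8');snap('side','s8');rel([599.2,149,50.6],180)
crop('s8',200,160,320,250,6,'c11')"
```

```text
t 8.6833 pos [599.3 148.9  59.9] rpy [1.7999e+02 4.0000e-02 1.7995e+02] F [ 0.3 -0.4  0.4] w 11.5
shift [0.1 0.1 9.3] turn -0.05
```

View pics/w8.png

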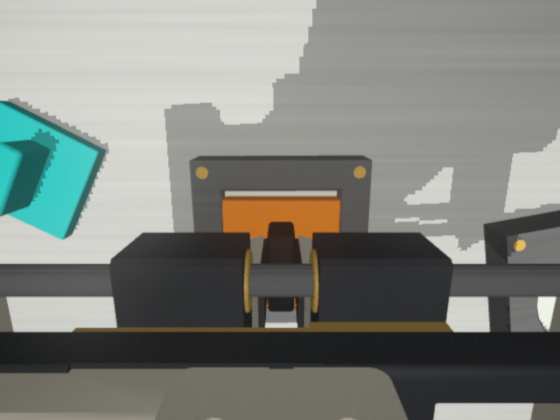

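View pics/c11.png

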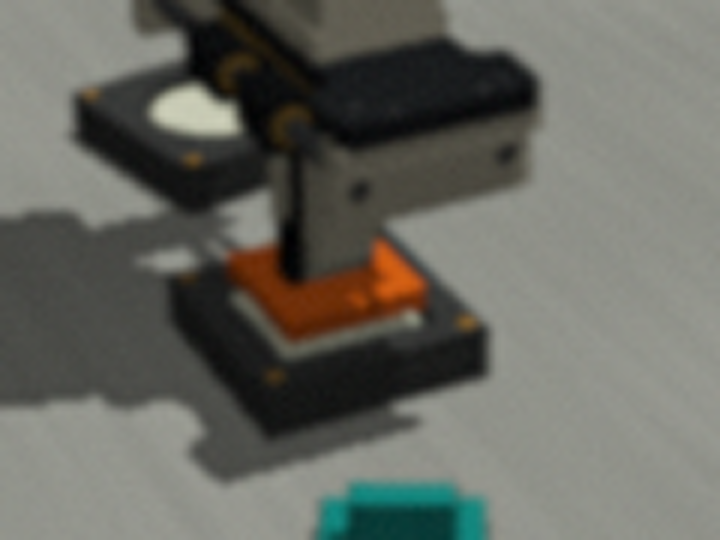

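The wrist view shows the pad (x 223–340) centred between the nest screws (202 and 360). Next I'll descend slowly.

>>> {"method": "play_rows", "body": {
  "moves": [255,0,0,1,0,255,0,0,2,0,255,0,0,3,0,255,0,0,4,0,255,0,0,5,0,255,0,0,5,0]
}}

```text
time: 9.18
tool_pos: [598.9, 148.8, 54.3]
tcp_rot: [3.142, -0.0, 3.141]
contact_force: [-0.2, 0.3, -0.4]
grip_width: 11.4
```

>>> {"method": "play_rows", "body": {
  "moves": [255,0,0,1,0,255,0,0,2,0,255,0,0,3,0,255,0,0,3,0]
}}

```text
time: 9.52
tool_pos: [598.9, 148.8, 51.3]
tcp_rot: [3.142, -0.0, 3.141]
contact_force: [-0.0, -0.1, -1.1]
grip_width: 11.8
```

>>> {"method": "play_rows", "body": {
  "moves": [255,0,0,0.7,0,255,0,0,1.3,0,255,0,0,1.3,0]
}}

```text
time: 9.77
tool_pos: [599.1, 148.9, 50.6]
tcp_rot: [3.142, 0.0, 3.141]
contact_force: [-0.7, 0.2, 3.0]
grip_width: 11.7
```

>>> {"method": "play_rows", "body": {
  "moves": [210,0,0,0,0,205,0,0,0,0,195,0,0,0,0,180,0,0,0,0,160,0,0,0,0,150,0,0,0,0,150,0,0,0,0,150,0,0,0,0]
}}

```text
time: 10.43
tool_pos: [599.0, 148.8, 50.2]
tcp_rot: [3.142, -0.0, 3.141]
contact_force: [0.2, -0.1, -0.5]
grip_width: 37.6
```

>>> {"method": "play_rows", "body": {
  "moves": [150,0,0,-5,0,150,0,0,-15,0,150,0,0,-30,0,150,0,0,-50,0,150,0,0,-75,0,150,0,0,-95,0,150,0,0,-100,0,150,0,0,-100,0]
}}

```text
time: 11.1
tool_pos: [600.1, 149.0, 152.8]
tcp_rot: [3.141, 0.005, 3.141]
contact_force: [-0.3, 0.5, 0.8]
grip_width: 37.8
```

```bash
python3 -c "
from h import *
snap('wrist','w9');snap('side','s9');rel([599.2,149,50.6],180)
crop('s9',200,160,320,250,6,'c12')
crop('w9',200,140,360,260,5,'c13')"
```

```text
t 11.2 pos [598.6 148.8 149.8] rpy [-1.8000e+02 -4.0000e-02  1.7994e+02] F [-1.2 -0.4 -0.2] w 37.9
shift [-0.7  0.2 99.2] turn -0.06
```

View pics/c13.png

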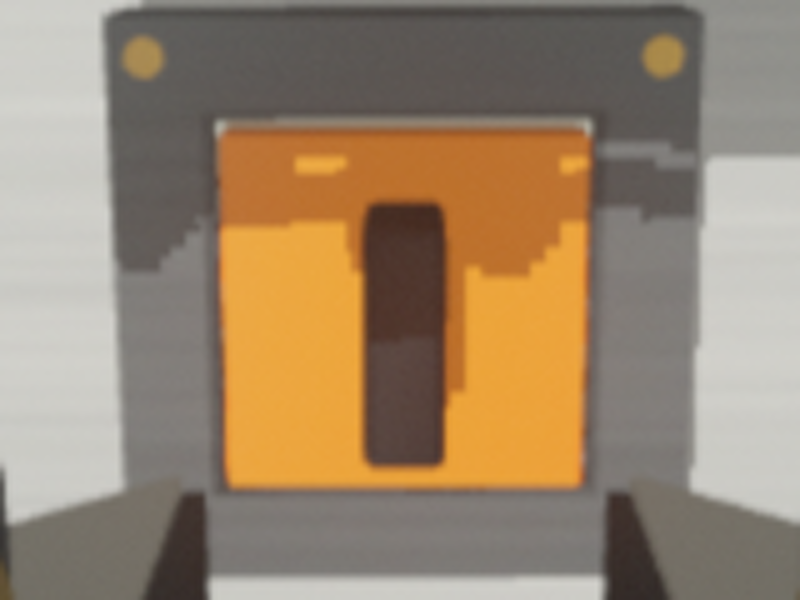

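View pics/c12.png

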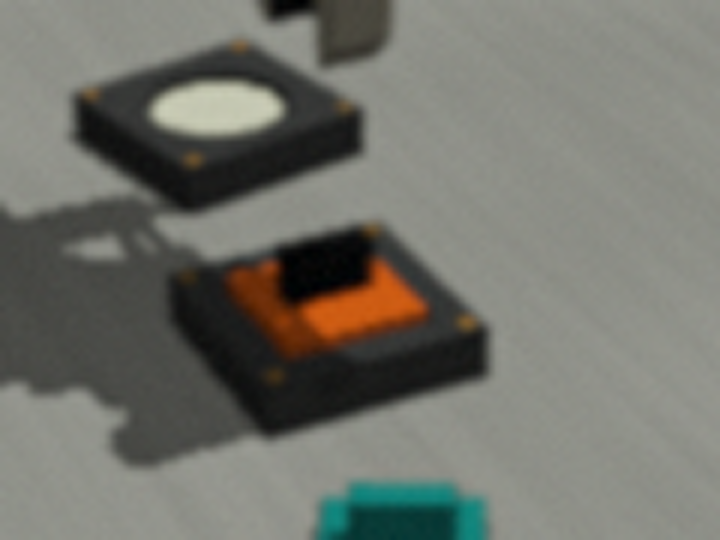

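```bash
python3 -c "
from h import *
print(px('top0',285,115,0),px('top0',287,78,130));rel([635,-190,150],180)"
```

```text
[766.1113022   15.79138898   0.        ] [782.75315067  16.35975554 130.        ]
t 11.2 pos [598.6 148.8 149.8] rpy [-1.8000e+02 -4.0000e-02  1.7994e+02] F [-1.2 -0.4 -0.2] w 37.9
shift [-3.670e+01 -3.388e+02 -3.000e-01] turn -0.06
```

The bottle is well clear of the route, so I'll travel to the console.

>>> {"method": "play_rows", "body": {
  "moves": [255,0,-8,0,0,255,0,-28,0,0,255,-4,-60,0,0,255,-8,-95,0,0,255,-12,-130,0,0,255,-16,-165,0,0,255,-20,-200,0,0,255,-24,-230,0,0]
}}

```text
time: 11.87
tool_pos: [621.9, -84.0, 148.6]
tcp_rot: [3.141, -0.003, 3.14]
contact_force: [0.6, -0.2, -0.4]
grip_width: 0.5
```

>>> {"method": "play_rows", "body": {
  "moves": [255,-3,-30,0,0,255,-6,-58,0,0,255,-9,-82,0,0,255,-12,-100,0,0,255,-13,-109,0,0,255,-13,-109,0,0,255,-13,-109,0,0,255,-13,-109,0,0]
}}

```text
time: 12.53
tool_pos: [635.4, -188.9, 149.7]
tcp_rot: [3.141, -0.001, 3.142]
contact_force: [-0.0, 0.5, -0.3]
grip_width: 0.2
```

```bash
python3 -c "
from h import *
snap('wrist','w10');rel([635,-190,150],180);crop('w10',130,0,430,200,2.6,'c14')"
```

```text
t 12.5833 pos [ 635.5 -188.8  149.9] rpy [ 1.7996e+02 -4.0000e-02 -1.7998e+02] F [ 0.7  0.2 -0.2] w 0.7
shift [ 0.5 -1.2 -0.1] turn 0.02
```

View pics/w10.png

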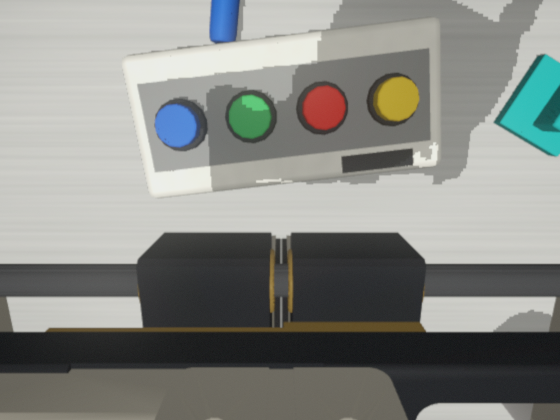

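The key caps are yellow (397,98), red (324,107), green (250,116) and blue (177,126). I'll refine these with colour blobs.

```bash
python3 - <<'E'
from h import *
im=cv2.imread('pics/w10.png');hsv=cv2.cvtColor(im,cv2.COLOR_BGR2HSV)
for n,(u,v) in dict(y=(397,98),r=(324,107),g=(250,116),b=(177,126)).items():
    h0=int(hsv[v,u,0]);d=np.abs((hsv[:,:,0].astype(int)-h0+90)%180-90)
    m=((d<8)&(hsv[:,:,1]>110)&(hsv[:,:,2]>110)).astype(np.uint8)
    nl,l,s,c=cv2.connectedComponentsWithStats(m);k=l[v,u]
    print(n,s[k],c[k].round(1),[px('w10',*c[k],z).round(1) for z in (42,46,50)])
E
```

```text
y [ 376   76   43   45 1523] [397.1  98.3] [array([ 558. , -111.6,   42. ]), array([ 558.2, -112.8,   46. ]), array([ 558.3, -114.1,   50. ])]
r [ 303   85   43   45 1493] [323.7 107.2] [array([ 563.6, -160. ,   42. ]), array([ 563.7, -160.5,   46. ]), array([ 563.8, -160.9,   50. ])]
g [ 229   95   42   43 1408] [249.4 116.1] [array([ 569.4, -209.6,   42. ]), array([ 569.4, -209.2,   46. ]), array([ 569.4, -208.9,   50. ])]
b [ 155  104   43   43 1457] [175.9 125. ] [array([ 575.2, -259.2,   42. ]), array([ 575.1, -258. ,   46. ]), array([ 575. , -256.8,   50. ])]
```

```bash
python3 -c "
from h import *
crop('w10',130,60,430,160,2.6,'c15')"
```

```text
(no output)
```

View pics/c15.png

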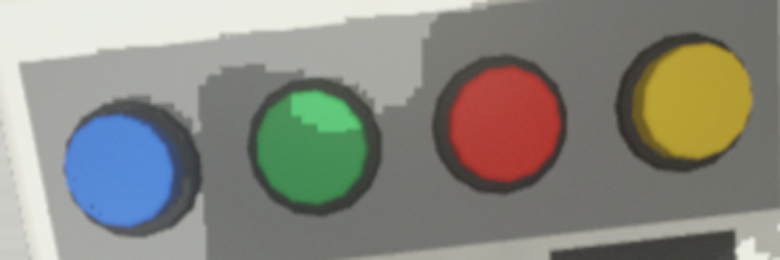

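>>> {"method": "play_rows", "body": {
  "moves": [255,6,6,2,0,255,20,20,8,0,255,40,40,18,0,255,60,58,32,0,255,72,70,46,0,255,77,75.5,58,0,255,77,75.5,63,0,255,77,75.5,63,0]
}}

```text
time: 13.25
tool_pos: [558.4, -113.4, 86.6]
tcp_rot: [3.141, -0.001, -3.141]
contact_force: [0.1, -0.0, 0.4]
grip_width: 0.3
```

>>> {"method": "play_rows", "body": {
  "moves": [255,0,0,1.5,0,255,0,0,4,0,255,0,0,6.5,0,255,0,0,8,0,255,0,0,9,0,255,0,0,10,0,255,0,0,10,0]
}}

```text
time: 13.83
tool_pos: [558.7, -114.7, 77.1]
tcp_rot: [3.141, -0.0, 3.14]
contact_force: [-0.0, -1.1, -0.3]
grip_width: 0.7
```

```bash
python3 -c "
from h import *
snap('side','s11');rel([558.3,-113.3,70],180);crop('s11',250,220,410,380,4,'c16');snap('wrist','w11')"
```

```text
t 13.8833 pos [ 558.8 -114.7   77.2] rpy [179.99  -0.   179.93] F [0.6 0.1 0.1] w 0.4
shift [0.5 1.4 7.2] turn -0.07
```

View pics/c16.png

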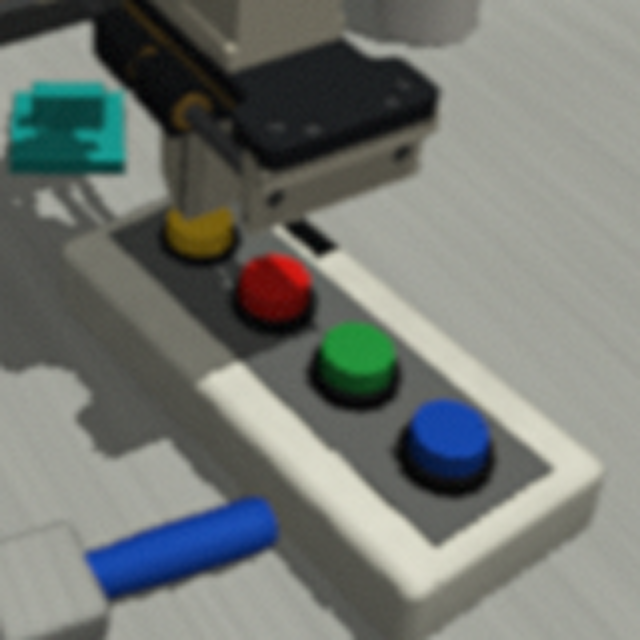

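View pics/w11.png

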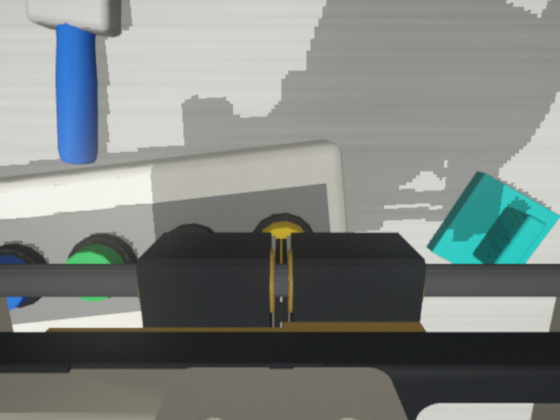

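```bash
python3 - <<'E'
from h import *
o,c=pickle.load(open('pics/s11.pkl','rb'));t=o['tool_pos'];print(t)
for d in [(0,0,-22),(9.5,19,-22),(-9.5,19,-22),(9.5,-19,-22),(-9.5,-19,-22),(-37,-95,44),(37,-95,44),(37,95,44),(37,-19,20),(37,-19,0)]:
    u,v=proj('s11',t+np.array(d));print(d,round((u-250)*4),round((v-220)*4))
for n,p in dict(y=(558.3,-113.3,46),r=(563.7,-160.5,46),g=(569.6,-209.3,46),b=(575.2,-257.8,46)).items():
    u,v=proj('s11',p);print(n,round((u-250)*4),round((v-220)*4))
E
```

```text
[ 558.74514691 -114.72183913   77.05048088]
(0, 0, -22) 200 208
(9.5, 19, -22) 196 175
(-9.5, 19, -22) 157 189
(9.5, -19, -22) 244 228
(-9.5, -19, -22) 204 242
(-37, -95, 44) 260 252
(37, -95, 44) 433 187
(37, 95, 44) 167 -54
(37, -19, 20) 308 127
(37, -19, 0) 304 166
y 197 223
r 269 288
g 354 362
b 447 445
```

>>> {"method": "play_rows", "body": {
  "moves": [255,0.3,1,0.5,0,255,0.3,1,1.5,0,255,0.3,1,2.5,0,255,0.3,1,3,0,255,0.3,1,3,0]
}}

```text
time: 14.35
tool_pos: [558.4, -113.6, 74.0]
tcp_rot: [3.141, -0.0, 3.141]
contact_force: [0.6, 0.1, 0.5]
grip_width: 0.5
```

>>> {"method": "play_rows", "body": {
  "moves": [255,0,0,0.5,0,255,0,0,1,0,255,0,0,1.5,0,255,0,0,2,0,255,0,0,2,0]
}}

```text
time: 14.77
tool_pos: [558.5, -113.6, 72.3]
tcp_rot: [3.142, 0.0, 3.141]
contact_force: [-1.0, 0.2, 1.6]
grip_width: 0.4
```

>>> {"method": "play_rows", "body": {
  "moves": [255,0,0,0.5,0,255,0,0,1,0,255,0,0,1.5,0,255,0,0,2,0,255,0,0,2,0]
}}

```text
time: 15.18
tool_pos: [558.5, -113.6, 70.3]
tcp_rot: [3.142, 0.0, 3.141]
contact_force: [-0.8, 0.0, 3.0]
grip_width: 0.6
```

>>> {"method": "play_rows", "body": {
  "moves": [255,0,0,0.5,0,255,0,0,1,0,255,0,0,1.5,0,255,0,0,2,0,255,0,0,2,0]
}}

```text
time: 15.6
tool_pos: [558.5, -113.6, 68.3]
tcp_rot: [3.142, 0.0, 3.141]
contact_force: [-2.2, -0.0, 5.8]
grip_width: 0.6
```

>>> {"method": "play_rows", "body": {
  "moves": [255,0,0,0.5,0,255,0,0,1,0,255,0,0,1.5,0,255,0,0,1.5,0]
}}

```text
time: 15.93
tool_pos: [558.5, -113.6, 66.9]
tcp_rot: [3.142, 0.0, 3.141]
contact_force: [-2.3, 0.6, 6.3]
grip_width: 0.5
```

>>> {"method": "play_rows", "body": {
  "moves": [255,0,0,0.5,0,255,0,0,1,0,255,0,0,1,0,255,0,0,1,0]
}}

```text
time: 16.27
tool_pos: [558.6, -113.6, 66.4]
tcp_rot: [-3.141, 0.001, 3.141]
contact_force: [-3.6, 1.2, 9.5]
grip_width: 0.4
```

>>> {"method": "play_rows", "body": {
  "moves": [255,0,0,0.3,0,255,0,0,0.7,0,255,0,0,0.7,0,255,0,0,0.7,0]
}}

```text
time: 16.6
tool_pos: [558.6, -113.6, 66.3]
tcp_rot: [-3.141, 0.001, 3.141]
contact_force: [-5.0, 0.9, 14.5]
grip_width: 0.3
```

The yellow key is at its stop, with z stalled and 14.5 N measured. Next I'll go up and over to blue.

>>> {"method": "play_rows", "body": {
  "moves": [255,0,0,-2,0,255,0,0,-8,0,255,0,0,-18,0,255,0,0,-28,0,255,0,0,-35,0,255,0,0,-38,0,255,0,0,-38,0]
}}

```text
time: 17.18
tool_pos: [558.9, -113.7, 104.0]
tcp_rot: [-3.141, 0.002, 3.141]
contact_force: [0.6, 1.0, 0.1]
grip_width: 0.7
```

>>> {"method": "play_rows", "body": {
  "moves": [255,-1,-8,0,0,255,-3,-30,0,0,255,-7,-60,0,0,255,-10,-90,0,0,255,-13,-118,0,0,255,-16,-137,0,0,255,-16.5,-144,0,0,255,-16.5,-144,0,0]
}}

```text
time: 17.85
tool_pos: [574.3, -259.5, 102.2]
tcp_rot: [3.141, -0.001, 3.138]
contact_force: [-0.6, -0.0, 0.6]
grip_width: 0.4
```

>>> {"method": "play_rows", "body": {
  "moves": [255,0,0,4,0,255,0,0,10,0,255,0,0,17,0,255,0,0,22,0,255,0,0,24,0,255,0,0,24,0]
}}

```text
time: 18.35
tool_pos: [574.5, -256.8, 78.1]
tcp_rot: [3.141, -0.001, 3.141]
contact_force: [0.7, 0.7, -0.9]
grip_width: 0.2
```

```bash
python3 -c "
from h import *
snap('side','s12');rel([575.2,-257.8,70],180);crop('s12',250,220,410,380,4,'c17');snap('wrist','w12')"
```

```text
t 18.4 pos [ 574.8 -257.1   78.6] rpy [ 1.7997e+02 -4.0000e-02  1.7998e+02] F [0.7 0.3 0.1] w 0.6
shift [-0.4 -0.7  8.6] turn -0.02
```

View pics/c17.png

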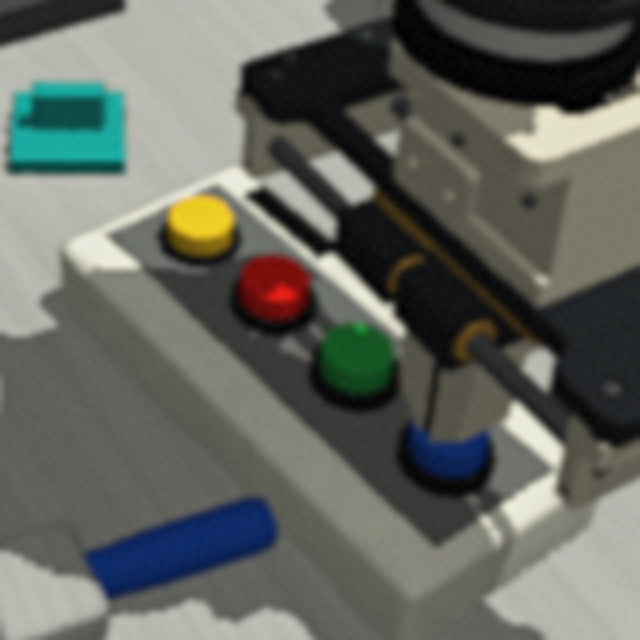

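View pics/w12.png

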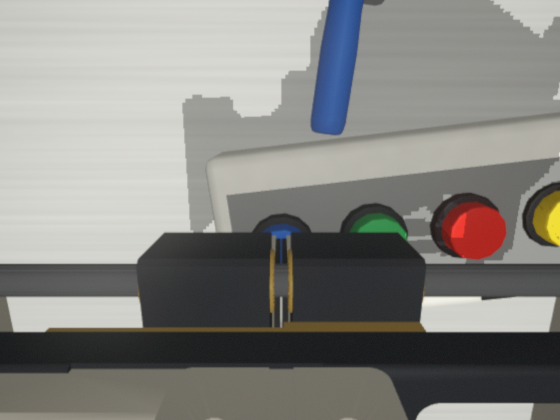

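Yellow is back up, and the fingers are centred over blue (its collar is at about (281,230)).

>>> {"method": "play_rows", "body": {
  "moves": [255,0,0,1,0,255,0,0,2,0,255,0,0,3,0,255,0,0,4,0,255,0,0,4,0]
}}

```text
time: 18.87
tool_pos: [574.9, -257.7, 75.2]
tcp_rot: [-3.141, 0.0, 3.141]
contact_force: [-0.9, -0.5, 3.1]
grip_width: 0.4
```

>>> {"method": "play_rows", "body": {
  "moves": [255,0,0,0.5,0,255,0,0,1,0,255,0,0,1.5,0,255,0,0,2,0,255,0,0,2,0]
}}

```text
time: 19.28
tool_pos: [575.0, -257.7, 73.2]
tcp_rot: [-3.141, 0.0, 3.141]
contact_force: [0.1, 0.4, 4.0]
grip_width: 0.2
```

>>> {"method": "play_rows", "body": {
  "moves": [255,0,0,0.5,0,255,0,0,1,0,255,0,0,1.5,0,255,0,0,2,0,255,0,0,2,0]
}}

```text
time: 19.7
tool_pos: [574.9, -257.7, 71.2]
tcp_rot: [-3.141, 0.0, 3.141]
contact_force: [-1.1, 0.3, 6.0]
grip_width: 0.6
```

>>> {"method": "play_rows", "body": {
  "moves": [255,0,0,0.5,0,255,0,0,1,0,255,0,0,1.5,0,255,0,0,2,0,255,0,0,2,0]
}}

```text
time: 20.12
tool_pos: [575.0, -257.8, 70.0]
tcp_rot: [-3.141, 0.001, 3.141]
contact_force: [-3.2, 1.6, 9.9]
grip_width: 0.8
```

>>> {"method": "play_rows", "body": {
  "moves": [255,0,0,0.4,0,255,0,0,0.7,0,255,0,0,0.7,0,255,0,0,0.7,0]
}}

```text
time: 20.45
tool_pos: [575.0, -257.7, 70.0]
tcp_rot: [-3.141, 0.001, 3.141]
contact_force: [-3.9, 3.0, 13.8]
grip_width: 0.1
```

Blue is at its stop. I'll go up and over to green.

>>> {"method": "play_rows", "body": {
  "moves": [255,0,0,-2,0,255,0,0,-8,0,255,0,0,-18,0,255,0,0,-26,0,255,0,0,-30,0,255,0,0,-32,0,255,0,0,-32,0]
}}

```text
time: 21.03
tool_pos: [575.0, -257.7, 100.8]
tcp_rot: [-3.141, 0.001, 3.141]
contact_force: [0.6, 0.4, 0.3]
grip_width: 0.5
```

>>> {"method": "play_rows", "body": {
  "moves": [255,1,6,0,0,255,2,18,0,0,255,4,32,0,0,255,5,43,0,0,255,5.4,48.4,0,0,255,5.4,48.4,0,0,255,5.4,48.4,8,0,255,5.4,48.4,18,0]
}}

```text
time: 21.7
tool_pos: [570.1, -209.6, 82.5]
tcp_rot: [-3.14, 0.002, 3.141]
contact_force: [0.2, -0.1, -1.0]
grip_width: 0.5
```

>>> {"method": "play_rows", "body": {
  "moves": [255,0,0,2,0,255,0,0,3,0,255,0,0,3,0,255,0,0,3,0]
}}

```text
time: 22.03
tool_pos: [569.5, -209.6, 79.2]
tcp_rot: [3.142, -0.0, 3.14]
contact_force: [0.2, -0.0, -0.3]
grip_width: 0.1
```

```bash
python3 -c "
from h import *
snap('side','s13');rel([569.6,-209.3,70],180);crop('s13',250,220,410,380,4,'c18');snap('wrist','w13')"
```

```text
t 22.0833 pos [ 569.6 -209.5   79.4] rpy [-1.8000e+02  2.0000e-02  1.7992e+02] F [-0.1 -0.2 -0.1] w 0.2
shift [-0.   0.2  9.4] turn -0.08
```

View pics/c18.png

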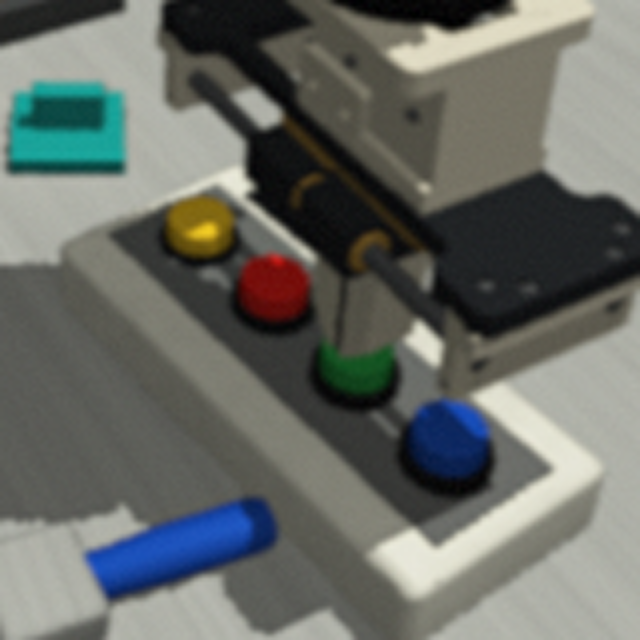

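View pics/w13.png

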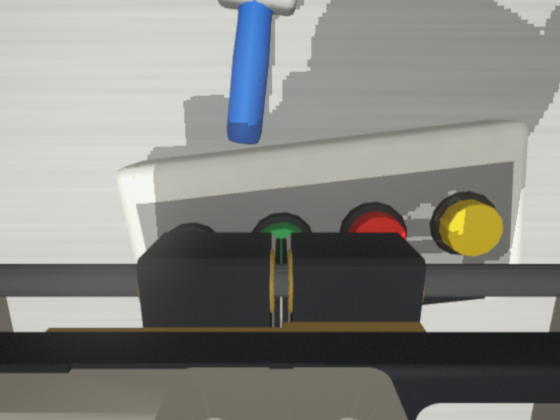

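The fingers are centred over green, and blue is up again.

>>> {"method": "play_rows", "body": {
  "moves": [255,0,0,1,0,255,0,0,2,0,255,0,0,3,0,255,0,0,4,0,255,0,0,4,0]
}}

```text
time: 22.55
tool_pos: [569.5, -209.2, 75.4]
tcp_rot: [-3.142, 0.0, 3.141]
contact_force: [-1.0, 1.0, 2.6]
grip_width: 0.3
```

>>> {"method": "play_rows", "body": {
  "moves": [255,0,0,0.5,0,255,0,0,1,0,255,0,0,1.5,0,255,0,0,2,0,255,0,0,2,0]
}}

```text
time: 22.97
tool_pos: [569.5, -209.2, 73.4]
tcp_rot: [-3.142, 0.0, 3.141]
contact_force: [-0.8, 1.1, 4.3]
grip_width: 0.2
```

>>> {"method": "play_rows", "body": {
  "moves": [255,0,0,0.5,0,255,0,0,1,0,255,0,0,1.5,0,255,0,0,2,0,255,0,0,2,0]
}}

```text
time: 23.38
tool_pos: [569.5, -209.2, 71.4]
tcp_rot: [-3.142, 0.0, 3.141]
contact_force: [-0.7, 0.4, 5.6]
grip_width: 0.9
```

>>> {"method": "play_rows", "body": {
  "moves": [255,0,0,0.5,0,255,0,0,1,0,255,0,0,1.5,0,255,0,0,1.5,0]
}}

```text
time: 23.72
tool_pos: [569.6, -209.2, 70.1]
tcp_rot: [-3.142, 0.0, 3.141]
contact_force: [-1.4, 0.2, 7.6]
grip_width: 0.1
```

>>> {"method": "play_rows", "body": {
  "moves": [255,0,0,0.5,0,255,0,0,1,0,255,0,0,1,0,255,0,0,1,0]
}}

```text
time: 24.05
tool_pos: [569.6, -209.3, 69.8]
tcp_rot: [-3.141, 0.001, 3.141]
contact_force: [-3.6, 0.8, 10.8]
grip_width: 0.3
```

>>> {"method": "play_rows", "body": {
  "moves": [255,0,0,0.3,0,255,0,0,0.6,0,255,0,0,0.6,0,255,0,0,0.6,0]
}}

```text
time: 24.38
tool_pos: [569.6, -209.3, 69.7]
tcp_rot: [-3.141, 0.001, 3.141]
contact_force: [-4.3, 1.7, 14.3]
grip_width: 0.2
```

>>> {"method": "play_rows", "body": {
  "moves": [255,0,0,-2,0,255,0,0,-8,0,255,0,0,-20,0,255,0,0,-40,0,255,0,0,-65,0,255,0,0,-90,0,255,0,0,-105,0,255,0,0,-110,0]
}}

```text
time: 25.05
tool_pos: [570.6, -209.8, 181.5]
tcp_rot: [-3.139, 0.004, 3.141]
contact_force: [0.8, -0.7, -0.0]
grip_width: 0.1
```

>>> {"method": "play_rows", "body": {
  "moves": [255,0,0,0,0,255,0,0,0,0,255,0,0,0,0,255,0,0,0,0]
}}

```text
time: 25.38
tool_pos: [568.9, -208.9, 176.7]
tcp_rot: [3.14, -0.002, 3.141]
contact_force: [0.3, -0.1, -0.1]
grip_width: 0.4
```

```bash
python3 -c "
from h import *
snap('top','t14');snap('side','s14');rel([569.6,-209.3,70],180)"
```

```text
t 25.4833 pos [ 569.1 -209.   177.1] rpy [ 1.7994e+02 -1.0000e-01  1.7994e+02] F [0.2 0.2 0.8] w 0.7
shift [ -0.7  -0.4 107.1] turn -0.06
```

View pics/s14.png

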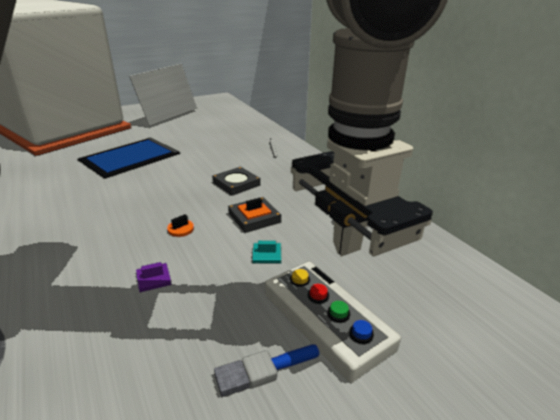

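View pics/t14.png

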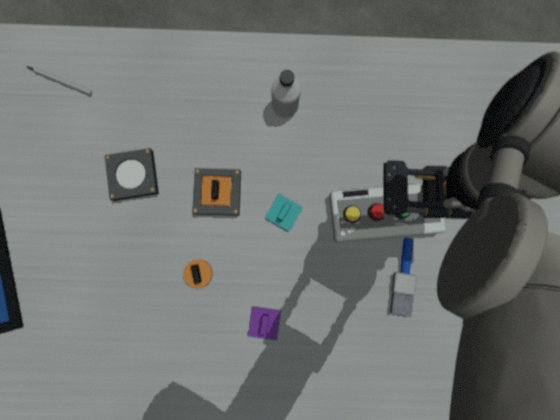

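The final views show the pad seated in the square nest at (217,190) and all keys up. The bottle (286,95), brush (404,280) and round pad (198,273) haven't moved, and the arm is clear.

```bash
python3 -c "
from plant import bot
print(bot.close_job())"
```

```text
the job is handed in; nothing more can be done
None
```

The square pad is in the square nest and released, and I pressed yellow, blue and green in that order. I handed the job in at about 25.5 s; it gave no verdict.

- **Pad:** I lowered it until it touched the floor with about 3 N, at the tool height expected for fully home. After release, the wrist and side views showed it flat and centred in the pocket.
- **Keys:** Each was pressed until the height stopped changing, with about 14 N measured (limit 30 N). Each was raised clear before the next. Yellow and blue were seen back up before the next press, and all four looked up in the final side view. The red key was not touched.
- **Bystanders:** In the final top view, the round pad, bottle and brush are where they started. The arm was about 110 mm above the keys and touching nothing.
- **One disagreement:** The top camera put the pad and nest about 3 mm lower in y than the wrist camera did. I used the wrist values for both, and the grasp and fit bore them out. For the keys the two cameras differed by 2–4 mm, and I used the wrist values there too.

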